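# Load the sample tray for the next scanner run

### The job

Load the grey sample tray for the next scanner run: stand the white sample jars with the blue, the yellow and the green cap upright in the bay lined in the colour of their cap, and take one clean cup, only the top one, off the nested stack and stand it upright in the plain bay without a liner. Set each down in its bay rather than dropping it. Leave the other cups in their stack, and leave the red-capped jar, the amber bottle and the flat yellow-lidded tub where they stand.

Things in the scene. Friction and masses are not known exactly. Their poses are not given: they have to be found in the camera images.
- tray: grey sample tray 172 x 172 x 30 mm high, fixed, at any yaw; origin: centre of its underside, z up. Walls and dividers 4 mm thick, 30 mm high, part it into four bays 80 mm square inside, floor 5 mm above the bench. Bay centres (tray x, y, mm): blue liner (42, 42), yellow (42, -42), green (-42, -42), plain grey without liner, for the cup (-42, 42).
- blue_jar_c (a point): centre (half-way up, on the axis; 36 mm above the underside) of the white sample jar with the blue cap: body 47 mm in diameter, 54 mm high, with a paper label; blue screw cap 50 mm in diameter, 18 mm high; 72 mm high in all; z axis up along the jar; about 0.11 kg, loose, upright on the bench at the start.
- yellow_jar_c (a point): centre (half-way up, on the axis; 36 mm above the underside) of the white sample jar with the yellow cap: body 47 mm in diameter, 54 mm high, with a paper label; yellow screw cap 50 mm in diameter, 18 mm high; 72 mm high in all; z axis up along the jar; about 0.11 kg, loose, upright on the bench at the start.
- green_jar_c (a point): centre (half-way up, on the axis; 36 mm above the underside) of the white sample jar with the green cap: body 47 mm in diameter, 54 mm high, with a paper label; green screw cap 50 mm in diameter, 18 mm high; 72 mm high in all; z axis up along the jar; about 0.11 kg, loose, upright on the bench at the start.
- cup_top_c (a point): centre (27 mm above the underside, on the axis) of the top one of three like white open cups nested upright: 54 mm high, 20 g, loose; the lower 34 mm taper from 34 to 49 mm in diameter, the upper 20 mm are a straight band 62 mm in diameter, wall 4 mm. z axis up. Nested, each band rests on the rim below: a cup stands 20 mm above the next, only the bands show; no jamming.
- cup_mid_c (a point): centre (27 mm above its underside) of the middle cup of the nested stack, like the top one and 20 mm below it; its band begins right under the top cup's band. z axis up. It stays.
- cup_low_c (a point): centre (27 mm above its underside) of the lowest cup of the nested stack, like the top one, standing on the bench. z axis up. It stays.
- red_jar_c (a point): centre (half-way up, on the axis; 36 mm above the underside) of the white sample jar with the red cap: body 47 mm in diameter, 54 mm high, with a paper label; red screw cap 50 mm in diameter, 18 mm high; 72 mm high in all; z axis up along the jar; about 0.11 kg, loose, upright on the bench at the start; it stays there.
- amber_bottle_c (a point): centre (47.5 mm above its underside) of an amber glass bottle with a small blue cap, 44 mm in diameter and 95 mm high, z axis up; loose, not a sample: it stays where it is.
- tub_c (a point): centre (17 mm above its underside) of a flat white tub with a yellow lid, 68 mm in diameter and 34 mm high, z axis up; loose, not a sample: it stays where it is.
There are look-alikes about, which are no part of the job. What is shaped like the part that bears cup_top_c but black is not meant.

How it is judged (in metres and radians):
At the end, for the whole second after the job is handed in: The three jars and the top cup stand upright (7 degrees) on the floor of their own bays (axis within 18 mm of the bay centre in tray x and y, that is anywhere between its walls); the other cups are within 15 mm and the three look-alikes within 20 mm of their start, upright; all at rest (x of blue_jar_c in the frame of tray between 0.024 and 0.06 m and y of blue_jar_c in the frame of tray between 0.024 and 0.06 m and z of each of blue_jar_c, yellow_jar_c, green_jar_c in the frame of tray below 0.046 m and angle between each of blue_jar_c, yellow_jar_c, green_jar_c, cup_top_c, red_jar_c, amber_bottle_c, tub_c, cup_mid_c, cup_low_c's own z axis and vertical below 0.12 rad and linear speed of each of blue_jar, yellow_jar, green_jar, cup_top, red_jar, amber_bottle, tub, cup_mid, cup_low below 0.02 m/s and x of yellow_jar_c in the frame of tray between 0.024 and 0.06 m and y of yellow_jar_c in the frame of tray between -0.06 and -0.024 m and x of green_jar_c in the frame of tray between -0.06 and -0.024 m and y of green_jar_c in the frame of tray between -0.06 and -0.024 m and x of cup_top_c in the frame of tray between -0.06 and -0.024 m and y of cup_top_c in the frame of tray between 0.024 and 0.06 m and z of cup_top_c in the frame of tray below 0.037 m and distance of each of red_jar_c, amber_bottle_c, tub_c from where it was at the start of the episode below 0.02 m and distance of each of cup_mid_c, cup_low_c from where it was at the start of the episode below 0.015 m); the robot touches nothing.
It fails at once if a look-alike (red-capped jar, amber bottle, yellow-lidded tub) is moved by more than 20 mm (distance of any of red_jar_c, amber_bottle_c, tub_c from where it was at the start of the episode above 0.02 m).
It fails at once if a cup below the top one is lifted or pushed by more than 15 mm (distance of any of cup_mid_c, cup_low_c from where it was at the start of the episode above 0.015 m).
It fails at once if a jar or the cup is dropped or thrown into the tray: over the tray and low (its centre less than 0.10 m above the bench), it moves faster than 0.7 m/s, as in a fall of 25 mm ((horizontal distance between blue_jar_c and tray below 0.12 m and z of blue_jar_c in the frame of tray below 0.1 m and linear speed of blue_jar above 0.7 m/s) or (horizontal distance between yellow_jar_c and tray below 0.12 m and z of yellow_jar_c in the frame of tray below 0.1 m and linear speed of yellow_jar above 0.7 m/s) or (horizontal distance between green_jar_c and tray below 0.12 m and z of green_jar_c in the frame of tray below 0.1 m and linear speed of green_jar above 0.7 m/s) or (horizontal distance between cup_top_c and tray below 0.12 m and z of cup_top_c in the frame of tray below 0.1 m and linear speed of cup_top above 0.7 m/s)).
It also fails if it takes over 120 s, if anything falls off the work surface, if the arm or the gripper's body presses on something with over 40 N, if the wrist force passes 120 N, or if a joint passes its speed limit or range.

### The arm

A 7-joint arm with a two-finger parallel gripper is mounted at the origin on the work surface. World frame = base frame: x ahead of the robot, y to its left, z up, the work surface at z = 0. Lengths are in mm, angles in rad, forces in N, time in s.
With the tool pointing down it reaches from about 425 to 875 mm from the base axis. Payload 4.7 kg.
Tool frame: the origin (TCP) lies between the finger pads; the fingertips stand 19 mm ahead of it and the grasp point (between the pads) is the TCP; x points along the fingers, y is the direction in which the jaws open and shut, and the axes are right-handed (so a half turn about x gives the same grasp; the last joint's range is limited). The gripper opens to 87 mm and grips with 3 to 60 N. Pads are 19 mm wide; open, the fingers measure 117 mm over their backs; the gripper's body (75 mm by 190 mm) begins 51 mm behind the grasp point.
Start: joints at [-1.13, 0.321, -0.07, 1.45, 0.023, 1.371, -0.057], TCP at [269.101, 591.699, 241.587] pointing down, gripper open.
Joint ranges: [-2.86, 2.86], [-0.3, 2.09], [-1.38, 1.24], [0.06, 2.45], [-1.56, 4.7], [0.09, 2.05], [-2.69, 2.69]. Speed limits (rad/s): [2.57, 2.57, 3.14, 3.14, 3.14, 3.14, 3.14].

### API

Orientations are given as a unit quaternion [w, x, y, z].
In Python, from rig import robot, cams gives the robot as it stands.
- The arm moves only by the tool jog_arm, never from a script. Its arguments are lists of equal length, an entry for each row: "angular": the turn, a rotation vector about the tool's x, y, z in degrees, a list of three; "linear": the shift along the tool's x, y, z in m, a list of three; "jaw": the closure, from -1 (fully open) to 1 (shut). A call has 1 to 12 rows; each row shifts and turns the commanded pose from where the row before left it, along the tool's axes as they then stand; what a row does not reach is not made up. A row lasts 1/8 s, in which the tool goes at most 62.5 mm and 10.7 degrees, less where a joint would pass 70% of its speed; a pose out of reach is approached as far as the arm can. A call is refused whole if a number of a shift passes 0.0625 or a number of a turn 10.7, either way. A call with a gripper value outside its range is refused whole. The fingers move at their own pace and stop on an object; "grip_force" is the grip in N (left out, the last holds). Time passes only in rows, so rows that do not move let the fingers close. It gives the time, the measured TCP pose, the force and the opening at its end, in the units of the state.
- robot.observe(): the state, without advancing time (a new reading comes with each control period).
- cams.get_image(name): name is "side" or "top"; returns (picture, depth): 384x512x3 uint8, blue, green, red; 384x512 float32, mm along the optical axis (not along the pixel's ray), 0 where there is no reading.
- cams.get_calibration(name): a dict with "fx", "fy", "cx", "cy" (pixels), "dist_coeffs" ([k1, k2, p1, p2, k3] as OpenCV has them; the pictures are not rectified), "R" (3x3) and "t" (3): a world point X has camera coordinates R X + t. Camera axes: x right, y down, z forward; pixel columns grow to the right and rows downward; lengths in mm; the calibration is good to about 2 mm. A picture is of the moment at which its call begins. get_calibration takes no time and is no camera call.
- robot.hand_in(): hands the job in, once; it reports no verdict.
The state is a dict: "t": time; "qpos": joint angles; "joint_velocities": joint speeds; "tau": joint torques, N m; "ee_pos": TCP position; "tcp_rot": TCP orientation; "wrist_force": force on the tool from outside, world axes, zero at the start; "torque": the same for the moment, N m; "finger_gap": opening from 0.0 (shut) to 1.0 (fully open).
Only numpy, scipy, OpenCV 4.12 (cv2) and the standard library are available. Lean on these libraries where they do the work, as an engineer would, in place of code of your own. Each camera call takes 0.05 s, during which the arm holds its last target. There are 200 camera calls.

## Working session

There is one attempt and no reset: what is moved stays moved. The work goes in short steps, Python scripts to look and compute and a tool call to move; the robot and the scene stay as the last step left them, time stands still between calls to the robot, and variables do not carry over. Pictures are saved under pics/ and viewed, about 12 in all and at most 16, crops included, and the job is handed in when it is done.

Besides the shell and the picture viewer there is one more tool, called as a command line: name --argument value ..., lists and objects as JSON in quotes. jog_arm: Moves the arm, as the interface text tells. Its arguments: {"type":"object","properties":{"angular":{"type":"array"},"linear":{"type":"array"},"jaw":{"type":"array"},"grip_force":{"type":"number"}},"required":["angular","linear","jaw"]}

```bash
mkdir -p pics; python3 - <<'E'
from rig import robot,cams
import cv2,numpy as np
print(robot.observe())
for n in("top","side"):
    im,d=cams.get_image(n);cv2.imwrite(f"pics/{n}0.png",im);np.save(f"pics/{n}0.npy",d)
    c=cams.get_calibration(n);print(n,c)
E
```

```text
{'t': 0.0, 'qpos': array([-1.12988355,  0.32183478, -0.07007612,  1.45170598,  0.02260854,
        1.37081162, -0.0569184 ]), 'joint_velocities': array([-0.00123881, -0.00110327,  0.00014372,  0.00090705,  0.0004434 ,
       -0.00025627, -0.00074792]), 'tau': array([-7.61686283e-05, -4.91273367e+01, -4.03603585e-01, -3.12541544e+01,
       -6.36838214e-02,  4.33897250e-02,  1.77861148e-04]), 'ee_pos': array([268.91114118, 591.17544111, 240.43822514]), 'tcp_rot': array([ 0.69095749,  0.14906706,  0.69117513, -0.150445  ]), 'wrist_force': array([-1.6361322 ,  0.11456655,  0.02296681]), 'torque': array([ 0.00166004, -0.02029272,  0.05583882]), 'finger_gap': 1.0030400673059616}
top {'fx': 397.7238833321927, 'fy': 397.7238833321927, 'cx': 259.63619989435205, 'cy': 190.35540347443566, 'dist_coeffs': array([-0.11842964,  0.        ,  0.        ,  0.        ,  0.        ]), 'R': array([[ 2.64227370e-02, -9.99650854e-01, -9.20249411e-05],
       [-9.97006138e-01, -2.63461398e-02, -7.26955453e-02],
       [ 7.26677395e-02,  2.01256470e-03, -9.97354174e-01]]), 't': array([ 34.80915199, 508.35178312, 985.26260966])}
side {'fx': 433.5973102085551, 'fy': 433.5973102085551, 'cx': 256.62783301491544, 'cy': 192.32217549343542, 'dist_coeffs': array([0.01487543, 0.        , 0.        , 0.        , 0.        ]), 'R': array([[ 0.7945273 , -0.60683207,  0.02193653],
       [-0.30697234, -0.43256494, -0.84773555],
       [ 0.52392209,  0.66681512, -0.52996531]]), 't': array([-389.82599941,  216.46410911,  782.62329771])}
```

View pics/top0.png

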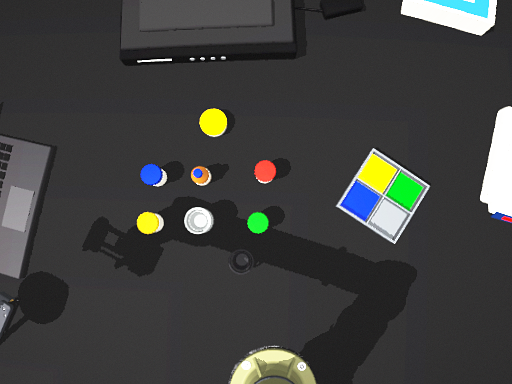

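View pics/side0.png

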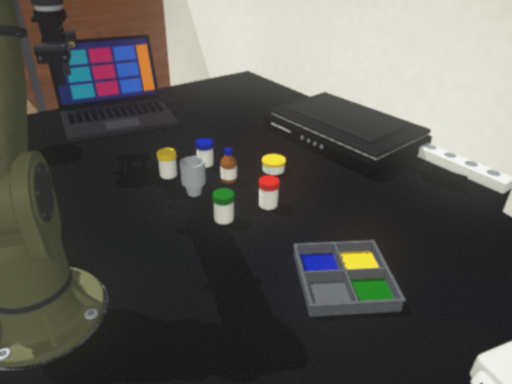

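Top view: blue jar (152,175), yellow jar (148,222), green jar (258,222), red jar (265,171) and white cup stack (199,220). The look-alikes are the amber bottle with a small blue cap (200,175), the flat tub (213,122) and the black cup (241,261). The tray is at about (383,195), with yellow (377,170), green (405,190), blue (360,200) and plain (390,217).

The tall jars with a white body fit the description. The wide yellow disc is the tub, the orange-bodied one is the bottle, and the black cup is ruled out by its colour. I'll confirm this in a crop and measure.

```bash
cat > h.py <<'E'
from rig import robot,cams
import cv2,numpy as np
from scipy.spatial.transform import Rotation as Ro
def ray(n,uv):
    c=cams.get_calibration(n);K=np.array([[c['fx'],0,c['cx']],[0,c['fy'],c['cy']],[0,0,1]])
    p=cv2.undistortPoints(np.float64([[uv]]),K,c['dist_coeffs'])[0,0]
    R=np.array(c['R']);return -R.T@c['t'],R.T@np.array([p[0],p[1],1])
def onz(n,uv,z):
    o,d=ray(n,uv);return o+d*(z-o[2])/d[2]
def pix(n,X):
    c=cams.get_calibration(n);K=np.array([[c['fx'],0,c['cx']],[0,c['fy'],c['cy']],[0,0,1]])
    return cv2.projectPoints(np.float64([X]),cv2.Rodrigues(np.array(c['R']))[0],np.float64(c['t']),K,c['dist_coeffs'])[0][0,0]
HUE={'blue':(110,130),'yellow':(22,35),'green':(50,70),'red':(0,6)}
def blobs(im,col,amin=30):
    h=cv2.cvtColor(im,cv2.COLOR_BGR2HSV);a,b=HUE[col]
    m=cv2.inRange(h,(a,150,70),(b,255,255))
    n,l,s,c=cv2.connectedComponentsWithStats(m)
    return [(c[i].round(1),s[i]) for i in range(1,n) if s[i][4]>=amin]
def state():
    s=robot.observe();R=Ro.from_quat(np.roll(s['tcp_rot'],-1)).as_matrix()
    print('t',round(s['t'],2),'p',s['ee_pos'].round(1),'x',R[:,0].round(3),'y',R[:,1].round(3),'z',R[:,2].round(3),'gap',round(s['finger_gap'],3),'F',s['wrist_force'].round(1),'q',s['qpos'].round(2))
    return s,R
E
python3 - <<'E'
from h import *
im=cv2.imread('pics/top0.png');d=np.load('pics/top0.npy');sd=cv2.imread('pics/side0.png')
for c in HUE:
    for b,s in blobs(im,c):
        z=72 if b[0]<330 else 5
        u,v=b.round().astype(int);o,r=ray('top',b);P=o+r*d[v,u]
        print(c,b,s,'z%d'%z,onz('top',b,z).round(1)[:2],'depthP',P.round(1))
state()
g=cv2.cvtColor(im,cv2.COLOR_BGR2GRAY)
# tray outline
m=np.zeros_like(g);m[135:260,320:440]=(im.max(2)[135:260,320:440]>70)*255
cs,_=cv2.findContours(m,0,1);c=max(cs,key=cv2.contourArea);bx=cv2.boxPoints(cv2.minAreaRect(c))
for p in bx: print('corner',p,onz('top',p,30).round(1))
# cup rim
m=np.zeros_like(g);m[195:245,175:225]=(g[195:245,175:225]>70)*255
cs,_=cv2.findContours(m,0,1);c=max(cs,key=cv2.contourArea);e=cv2.fitEllipse(c);print('cup',e,onz('top',e[0],94).round(1))
for (u,v) in [(199,208),(188,220),(210,220)]:
    o,r=ray('top',(u,v));print((o+r*d[v,u]).round(1))
A=cv2.resize(im[100:280,120:290],None,fx=3.2,fy=3.2,interpolation=2)[:576];B=cv2.resize(sd[130:240,140:300],None,fx=3,fy=3)
cv2.imwrite('pics/c1.png',A);
cv2.imwrite('pics/c2.png',B)
E
```

```text
blue [150.7 174. ] [140 164  22  22 373] z72 [536.  312.5] depthP [536.  312.5  72.1]
blue [197.4 172.7] [194 169   8   9  59] z72 [542.  198.8] depthP [539.6 195.5  92.9]
blue [359.9 200.4] [341 181  39  40 838] z5 [ 489.1 -210.3] depthP [ 489.1 -210.2    5.4]
blue [498.3 215.6] [491 212  20   9  72] z5 [ 457.5 -591.1] depthP [ 456.7 -570.7   37.4]
yellow [212.6 121.3] [199 108  28  27 587] z72 [668.7 166.9] depthP [678.3 171.9  33.2]
yellow [376.8 173. ] [358 154  39  39 802] z5 [ 561.4 -254.4] depthP [ 561.3 -254.1    5.9]
yellow [147.3 222.5] [137 212  22  23 392] z72 [418.9 315.6] depthP [418.9 315.3  72.9]
green [404.1 190.9] [386 172  37  38 757] z5 [ 516.7 -327.2] depthP [ 516.7 -327.2    4.9]
green [257.6 222.3] [247 212  22  22 373] z72 [427.1  50.9] depthP [427.1  50.9  71.6]
red [264.7 170.3] [254 160  22  22 377] z72 [551.9  37.3] depthP [552.2  37.2  69.9]
t 0.1 p [269.  591.2 240.6] x [-0.001 -0.002 -1.   ] y [ 0.414  0.91  -0.002] z [ 0.91  -0.414  0.   ] gap 1.0 F [0.2 0.6 0. ] q [-1.13  0.32 -0.07  1.45  0.02  1.37 -0.06]
corner [334.05054 206.03249] [ 472.1 -138.7   30. ]
corner [372.19495 146.69676] [ 625.3 -235.    30. ]
corner [432.23828 185.29604] [ 531.  -392.6   30. ]
corner [394.09387 244.63176] [ 378.8 -292.9   30. ]
cup ((198.22610473632812, 220.10888671875), (26.560449600219727, 29.541419982910156), 91.32280731201172) [428.5 189.2  94. ]
[456.8 188.4  94. ]
[427.9 216.8  74.1]
[429.6 161.8  93.5]
```

View pics/c1.png

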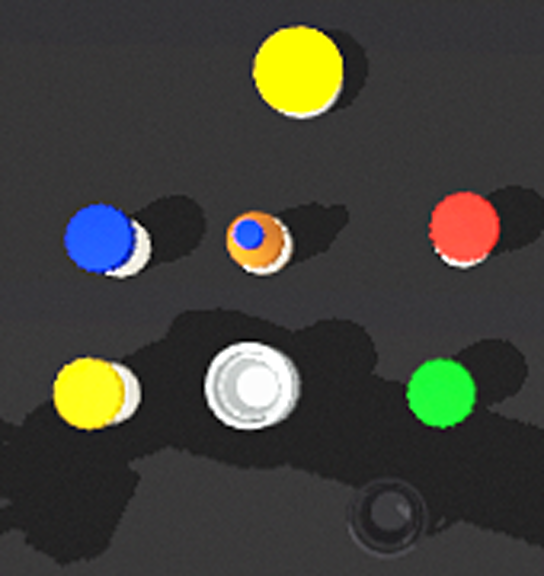

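The crop confirms the targets. The blue cap (100,238), yellow cap (88,393) and green cap (440,392) are tall white jars. The white stack is at (250,385) and the black cup at (387,517). The bottle is at (258,240) with an orange body, and the tub at (298,70) is wide and flat. Next I refine the centres with depth.

```bash
cat >> h.py <<'E'
def cloud(d,n='top'):
    c=cams.get_calibration(n);K=np.array([[c['fx'],0,c['cx']],[0,c['fy'],c['cy']],[0,0,1]])
    h,w=d.shape;uv=np.stack(np.meshgrid(np.arange(w),np.arange(h)),-1).reshape(-1,1,2).astype(float)
    p=cv2.undistortPoints(uv,K,c['dist_coeffs'])[:,0];X=np.c_[p,np.ones(len(p))]*d.reshape(-1,1)
    return ((X-c['t'])@np.array(c['R'])).reshape(h,w,3)
def top_of(W,xy,r,z0,z1):
    P=W.reshape(-1,3);k=(np.hypot(P[:,0]-xy[0],P[:,1]-xy[1])<r)&(P[:,2]>z0)&(P[:,2]<z1);P=P[k]
    (x,y),rad=cv2.minEnclosingCircle(P[:,:2].astype(np.float32))
    return np.round([x,y,rad,*P.mean(0),len(P)],1)
def go(T,yaw=None):
    s,R=state();print('delta tool m',(R.T@(np.array(T)-s['ee_pos'])/1000).round(4))
    if yaw is not None:
        a=np.degrees(np.arctan2(R[1,1],R[0,1]));print('turn about x',round(a-yaw,1))
E
python3 - <<'E'
from h import *
W=cloud(np.load('pics/top0.npy'))
for n,xy,z in [('blue',(536,312),72),('yellow',(419,315),72),('green',(427,51),72),('red',(552,37),72),('cup',(428,189),94),('amber',(540,196),95),('tub',(678,172),34)]:
    print(n,top_of(W,xy,40,z-5,z+5))
P=W.reshape(-1,3);k=(np.hypot(P[:,0]-502,P[:,1]+266)<140)&(P[:,2]>26)&(P[:,2]<36)
print('tray',cv2.minAreaRect(P[k][:,:2].astype(np.float32)),k.sum())
E
```

```text
blue [536.5 313.8  26.3 536.3 313.1  71.8 342. ]
yellow [419.  316.8  25.4 418.8 315.6  72.  318. ]
green [426.2  51.6  25.4 426.3  51.4  71.9 340. ]
red [550.8  37.5  25.5 550.8  37.5  71.6 338. ]
cup [427.5 192.6  31.3 429.1 190.8  93.4 135. ]
amber [539.5 197.1  10.4 539.2 196.7  95.1  64. ]
tub [678.3 172.3  34.1 677.3 171.3  34.2 534. ]
tray ((502.13372802734375, -265.2933349609375), (178.5586395263672, 178.9709930419922), 57.79723358154297) 920
```

jog_arm --angular '[[10.4, 0, 0], [10.4, 0, 0], [10.4, 0, 0], [10.4, 0, 0], [10.4, 0, 0], [0, 0, 0], [0, 0, 0], [0, 0, 0], [0, 0, 0], [0, 0, 0], [0, 0, 0], [0, 0, 0]]' --linear '[[0, 0, 0], [0, 0, 0], [0, 0, 0], [0, 0, 0], [0, 0, 0], [0.01, 0.028, 0.0475], [0.01, 0.028, 0.0475], [0.01, 0.028, 0.0475], [0.01, 0.028, 0.0475], [0.01, 0.028, 0.0475], [0.01, 0.028, 0.0475], [0.01, 0.028, 0.0475]]' --jaw '[-1, -1, -1, -1, -1, -1, -1, -1, -1, -1, -1, -1]' --grip_force 20

```text
t: 1.6
ee_pos: [538.3, 312.9, 170.9]
tcp_rot: [0.555, 0.437, 0.556, -0.438]
wrist_force: [0.1, -0.1, 0.3]
finger_gap: 0.996
```

```bash
python3 -c "
from h import *
go((536.5,313.5,63),13.4)"
```

```text
t 1.6 p [538.3 312.9 170.9] x [-0. -0. -1.] y [ 0.972  0.235 -0.   ] z [ 0.235 -0.972  0.   ] gap 0.996 F [ 0.1 -0.1  0.3] q [-0.78  0.31  0.25  1.62 -0.08  1.22 -0.27]
delta tool m [ 0.1079 -0.0016 -0.001 ]
turn about x 0.2
```

jog_arm --angular '[[0, 0, 0], [0, 0, 0], [0, 0, 0], [0, 0, 0], [0, 0, 0], [0, 0, 0], [0, 0, 0], [0, 0, 0], [0, 0, 0], [0, 0, 0]]' --linear '[[0.03, -0.0015, -0.001], [0.03, 0, 0], [0.03, 0, 0], [0.018, 0, 0], [0, 0, 0], [0, 0, 0], [0, 0, 0], [0, 0, 0], [0, 0, 0], [0, 0, 0]]' --jaw '[-1, -1, -1, -1, -1, 1, 1, 1, 1, 1]'

```text
t: 2.85
ee_pos: [536.2, 315.1, 64.0]
tcp_rot: [0.556, 0.438, 0.555, -0.437]
wrist_force: [0.4, -0.1, 1.1]
finger_gap: 0.568
```

jog_arm --angular '[[0, 0, 0], [0, 0, 0], [0, 0, 0], [0, 0, 0], [0, 0, 0], [0, 0, 0], [0, 0, 0], [0, 0, 0], [0, 0, 0], [0, 0, 0], [0, 0, 0], [0, 0, 0]]' --linear '[[-0.05, 0, 0], [-0.06, 0, 0], [-0.015, -0.01, 0.03], [0, -0.018, 0.052], [0, -0.018, 0.052], [0, -0.018, 0.052], [0, -0.018, 0.052], [0, -0.018, 0.052], [0, -0.018, 0.052], [0, -0.018, 0.052], [0, -0.018, 0.052], [0, -0.01, 0.03]]' --jaw '[1, 1, 1, 1, 1, 1, 1, 1, 1, 1, 1, 1]'

```text
t: 4.35
ee_pos: [486.7, -189.6, 188.7]
tcp_rot: [0.555, 0.438, 0.555, -0.439]
wrist_force: [0.8, 0.6, -1.2]
finger_gap: 0.566
```

```bash
python3 -c "
from h import *
go((488.4,-207.7,69),13.4)"
```

```text
t 4.35 p [ 486.7 -189.6  188.7] x [ 0. -0. -1.] y [0.973 0.231 0.   ] z [ 0.231 -0.973  0.001] gap 0.566 F [ 0.8  0.6 -1.2] q [-0.28  0.08  0.64  1.86 -0.05  1.22  0.6 ]
delta tool m [ 0.1197 -0.0025  0.018 ]
turn about x -0.1
```

jog_arm --angular '[[0, 0, 0], [0, 0, 0], [0, 0, 0], [0, 0, 0], [0, 0, 0], [0, 0, 0], [0, 0, 0]]' --linear '[[0, -0.0025, 0.018], [0, 0, 0], [0.03, 0, 0], [0.03, 0, 0], [0.03, 0, 0], [0.02, 0, 0], [0.008, 0, 0]]' --jaw '[1, 1, 1, 1, 1, 1, 1]'

```text
t: 5.22
ee_pos: [489.0, -202.4, 69.2]
tcp_rot: [0.555, 0.437, 0.557, -0.437]
wrist_force: [0.4, -0.0, -1.1]
finger_gap: 0.564
```

```bash
python3 - <<'E'
from h import *
go((488.4,-207.7,69),13.4)
im,d=cams.get_image('side');cv2.imwrite('pics/s1.png',cv2.resize(im[180:340,250:430],None,fx=3,fy=3))
E
```

```text
t 5.22 p [ 489.  -202.4   69.2] x [-0.002  0.001 -1.   ] y [ 0.972  0.236 -0.002] z [ 0.236 -0.972 -0.002] gap 0.564 F [ 0.4 -0.  -1.1] q [-0.22  0.26  0.63  1.96 -0.18  0.99  0.74]
delta tool m [ 0.0002 -0.0019  0.005 ]
turn about x 0.2
```

View pics/s1.png

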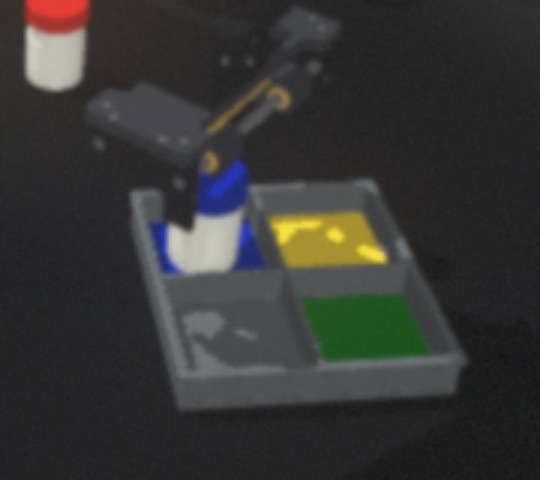

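The jar is in the blue bay, its body at about (205,240) in the crop, and it may be leaning. I'll compare its right edge with the projected vertical.

```bash
python3 - <<'E'
from h import *
f=lambda X:((pix('side',X)-[250,180])*3).round(0)
for z in(5,59,77):
    C=np.array([489,-202.4,z]);o,_=ray('side',(300,240));v=(C-o)[:2];v/=np.hypot(*v);r=np.array([-v[1],v[0],0])
    print(z,f(C),f(C+23.5*r),f(C-23.5*r),f(C+25*r),f(C-25*r))
im=cv2.imread('pics/s1.png')
h=cv2.cvtColor(im,cv2.COLOR_BGR2HSV);m=(h[:,:,1]<60)&(h[:,:,2]>120)
for y in range(200,275,6):
    x=np.where(m[y,150:260])[0]+150
    if len(x):print(y,x.min(),x.max())
E
```

```text
5 [196. 253.] [162. 248.] [230. 258.] [160. 248.] [232. 258.]
59 [203. 192.] [168. 187.] [238. 197.] [166. 187.] [241. 197.]
77 [206. 171.] [170. 166.] [241. 175.] [168. 165.] [244. 176.]
212 233 241
218 196 242
224 169 240
230 169 238
236 168 238
242 168 237
248 168 237
254 152 236
260 172 234
266 178 232
272 182 219
```

The jar is upright: its observed edge slope is about 7°, the same as the projected vertical. I'll correct 5 mm and release.

jog_arm --angular '[[0, 0, 0], [0, 0, 0], [0, 0, 0], [0, 0, 0], [0, 0, 0], [0, 0, 0], [0, 0, 0], [0, 0, 0], [0, 0, 0], [0, 0, 0]]' --linear '[[-0.002, 0, 0], [0, -0.001, 0.004], [0, 0, 0], [0.002, 0, 0], [0, 0, 0], [0, 0, 0], [0, 0, 0], [-0.03, 0, 0], [-0.05, 0, 0], [-0.05, 0, 0]]' --jaw '[1, 1, 1, 1, -1, -1, -1, -1, -1, -1]'

```text
t: 6.52
ee_pos: [489.4, -208.4, 201.9]
tcp_rot: [0.555, 0.438, 0.556, -0.438]
wrist_force: [-0.0, 0.2, -0.3]
finger_gap: 0.992
```

```bash
python3 - <<'E'
from h import *
go((418.9,316,180),13.4)
im,d=cams.get_image('top');W=cloud(d);print(top_of(W,(488,-207),40,60,90))
E
```

```text
t 6.53 p [ 489.4 -208.4  201.9] x [-0.  0. -1.] y [ 0.972  0.234 -0.   ] z [ 0.234 -0.972 -0.   ] gap 0.992 F [-0.   0.2 -0.3] q [-0.27  0.1   0.66  1.82 -0.06  1.25  0.65]
delta tool m [ 0.0219  0.0542 -0.5263]
turn about x 0.1
[ 489.1 -209.1   26.2  488.3 -206.4   75.9  369. ]
```

jog_arm --angular '[[0, 0, 0], [0, 0, 0], [0, 0, 0], [0, 0, 0], [0, 0, 0], [0, 0, 0], [0, 0, 0], [0, 0, 0], [0, 0, 0], [0, 0, 0], [0, 0, 0]]' --linear '[[0, 0.005, -0.04], [0.002, 0.006, -0.056], [0.003, 0.006, -0.056], [0.003, 0.006, -0.056], [0.003, 0.006, -0.056], [0.003, 0.006, -0.056], [0.003, 0.006, -0.056], [0.003, 0.006, -0.056], [0.002, 0.006, -0.056], [0, 0.001, -0.038], [0, 0, 0]]' --jaw '[-1, -1, -1, -1, -1, -1, -1, -1, -1, -1, -1]'

```text
t: 7.95
ee_pos: [417.2, 319.1, 178.1]
tcp_rot: [0.556, 0.436, 0.557, -0.436]
wrist_force: [-0.3, -0.3, -0.9]
finger_gap: 1.002
```

```bash
python3 - <<'E'
from h import *
go((418.9,316,63),13.4)
E
```

```text
t 7.95 p [417.2 319.1 178.1] x [-0.001  0.001 -1.   ] y [ 0.971  0.24  -0.001] z [ 0.24  -0.971 -0.001] gap 1.002 F [-0.3 -0.3 -0.9] q [-0.82  0.1   0.12  1.85 -0.01  1.2  -0.45]
delta tool m [0.1151 0.0009 0.0035]
turn about x 0.5
```

jog_arm --angular '[[0, 0, 0], [0, 0, 0], [0, 0, 0], [0, 0, 0], [0, 0, 0], [0, 0, 0], [0, 0, 0], [0, 0, 0], [0, 0, 0], [0, 0, 0]]' --linear '[[0.03, 0.001, 0.003], [0.03, 0, 0], [0.03, 0, 0], [0.025, 0, 0], [0, 0, 0], [0, 0, 0], [0, 0, 0], [0, 0, 0], [0, 0, 0], [0, 0, 0]]' --jaw '[-1, -1, -1, -1, -1, 1, 1, 1, 1, 1]' --grip_force 30

```text
t: 9.2
ee_pos: [420.8, 313.1, 63.9]
tcp_rot: [0.556, 0.438, 0.555, -0.437]
wrist_force: [-0.6, 0.6, 1.0]
finger_gap: 0.562
```

jog_arm --angular '[[0, 0, 0], [0, 0, 0], [0, 0, 0], [0, 0, 0], [0, 0, 0], [0, 0, 0], [0, 0, 0], [0, 0, 0], [0, 0, 0], [0, 0, 0], [0, 0, 0], [0, 0, 0]]' --linear '[[-0.04, 0, 0], [-0.06, 0, 0], [-0.025, 0, 0.03], [0, 0, 0.055], [0, 0.001, 0.055], [0, 0.001, 0.055], [0, 0.001, 0.055], [0, 0.001, 0.055], [0, 0, 0.055], [0, 0, 0.055], [0, 0, 0.055], [0, 0, 0.055]]' --jaw '[1, 1, 1, 1, 1, 1, 1, 1, 1, 1, 1, 1]'

```text
t: 10.7
ee_pos: [547.7, -197.9, 188.5]
tcp_rot: [0.556, 0.438, 0.556, -0.437]
wrist_force: [0.3, 0.7, -0.7]
finger_gap: 0.563
```

jog_arm --angular '[[0, 0, 0], [0, 0, 0], [0, 0, 0]]' --linear '[[0, 0, 0.04], [0, 0, 0.017], [0, 0, 0]]' --jaw '[1, 1, 1]'

```text
t: 11.08
ee_pos: [560.5, -252.3, 188.1]
tcp_rot: [0.555, 0.438, 0.555, -0.438]
wrist_force: [0.2, 0.0, -0.7]
finger_gap: 0.565
```

```bash
python3 - <<'E'
from h import *
go((560,-251.7,69),13.4)
E
```

```text
t 11.07 p [ 560.5 -252.3  188.1] x [-0.001  0.    -1.   ] y [ 0.973  0.233 -0.001] z [ 0.233 -0.973 -0.   ] gap 0.565 F [ 0.2  0.  -0.7] q [-0.14  0.31  0.63  1.63 -0.19  1.26  0.77]
delta tool m [ 0.1191 -0.0002 -0.0007]
turn about x 0.1
```

jog_arm --angular '[[0, 0, 0], [0, 0, 0], [0, 0, 0], [0, 0, 0], [0, 0, 0], [0, 0, 0]]' --linear '[[0.03, 0, 0], [0.03, 0, 0], [0.03, 0, 0], [0.02, 0, 0], [0.0085, 0, 0], [0, 0, 0]]' --jaw '[1, 1, 1, 1, 1, 1]'

```text
t: 11.82
ee_pos: [561.3, -251.4, 70.4]
tcp_rot: [0.556, 0.437, 0.556, -0.437]
wrist_force: [-0.2, -0.3, -0.0]
finger_gap: 0.561
```

jog_arm --angular '[[0, 0, 0], [0, 0, 0], [0, 0, 0], [0, 0, 0], [0, 0, 0], [0, 0, 0]]' --linear '[[0, 0, 0], [0, 0, 0], [0, 0, 0], [-0.03, 0, 0], [-0.05, 0, 0], [-0.05, 0, 0]]' --jaw '[-1, -1, -1, -1, -1, -1]'

```text
t: 12.58
ee_pos: [560.6, -252.0, 201.5]
tcp_rot: [0.555, 0.438, 0.555, -0.438]
wrist_force: [0.5, -0.2, -0.3]
finger_gap: 0.989
```

```bash
python3 - <<'E'
from h import *
im,d=cams.get_image('top');W=cloud(d);print(top_of(W,(488,-207),40,60,90),top_of(W,(560,-252),40,60,90))
print(top_of(W,(428,191),45,87,99))
go((426.2,51.5,180),13.4)
E
```

```text
[ 488.9 -208.9   26.3  488.6 -207.2   75.9  381. ] [ 559.2 -248.1   26.2  558.1 -245.5   75.6  360. ]
[427.4 192.7  31.1 428.7 190.5  93.2 142. ]
t 12.62 p [ 563.8 -253.9  209.2] x [ 0.011 -0.003 -1.   ] y [0.972 0.234 0.01 ] z [ 0.234 -0.972  0.005] gap 0.998 F [ 2.5 -1.8  4.7] q [-0.14  0.3   0.64  1.61 -0.19  1.28  0.76]
delta tool m [ 0.0269 -0.0627 -0.3292]
turn about x 0.1
```

jog_arm --angular '[[0, 0, 0], [0, 0, 0], [0, 0, 0], [0, 0, 0], [0, 0, 0], [0, 0, 0], [0, 0, 0], [0, 0, 0]]' --linear '[[0, -0.006, -0.03], [0.005, -0.01, -0.055], [0.005, -0.01, -0.055], [0.005, -0.01, -0.055], [0.005, -0.01, -0.055], [0, -0.01, -0.055], [0, -0.005, -0.022], [0, 0, 0]]' --jaw '[-1, -1, -1, -1, -1, -1, -1, -1]'

```text
t: 13.62
ee_pos: [424.5, 53.0, 180.2]
tcp_rot: [0.556, 0.437, 0.556, -0.436]
wrist_force: [0.6, -0.8, -0.7]
finger_gap: 1.003
```

```bash
python3 - <<'E'
from h import *
go((426.2,51.5,63),13.4)
E
```

```text
t 13.62 p [424.5  53.  180.2] x [ 0.001  0.001 -1.   ] y [0.971 0.238 0.001] z [ 0.238 -0.971 -0.   ] gap 1.003 F [ 0.6 -0.8 -0.7] q [-0.57 -0.14  0.36  2.06  0.05  1.21  0.01]
delta tool m [0.1172 0.0012 0.0019]
turn about x 0.4
```

jog_arm --angular '[[0, 0, 0], [0, 0, 0], [0, 0, 0], [0, 0, 0], [0, 0, 0], [0, 0, 0], [0, 0, 0], [0, 0, 0], [0, 0, 0], [0, 0, 0]]' --linear '[[0.03, 0.001, 0.002], [0.03, 0, 0], [0.03, 0, 0], [0.027, 0, 0], [0, 0, 0], [0, 0, 0], [0, 0, 0], [0, 0, 0], [0, 0, 0], [0, 0, 0]]' --jaw '[-1, -1, -1, -1, -1, 1, 1, 1, 1, 1]'

```text
t: 14.88
ee_pos: [426.9, 50.2, 63.5]
tcp_rot: [0.556, 0.438, 0.555, -0.437]
wrist_force: [1.2, 0.5, 0.9]
finger_gap: 0.566
```

jog_arm --angular '[[0, 0, 0], [0, 0, 0], [0, 0, 0], [0, 0, 0], [0, 0, 0], [0, 0, 0], [0, 0, 0], [0, 0, 0], [0, 0, 0], [0, 0, 0], [0, 0, 0]]' --linear '[[-0.04, 0, 0], [-0.06, 0, 0], [-0.025, 0, 0.02], [0, 0, 0.05], [0, 0, 0.055], [0, 0, 0.055], [0, 0, 0.055], [0, 0, 0.055], [0, 0, 0.054], [0, 0, 0.04], [0, 0, 0]]' --jaw '[1, 1, 1, 1, 1, 1, 1, 1, 1, 1, 1]'

```text
t: 16.25
ee_pos: [515.0, -327.0, 187.3]
tcp_rot: [0.554, 0.438, 0.554, -0.44]
wrist_force: [-0.1, 0.1, -0.7]
finger_gap: 0.565
```

```bash
python3 - <<'E'
from h import *
go((516,-323.3,69),13.4)
E
```

```text
t 16.25 p [ 515.  -327.   187.3] x [-0.002 -0.003 -1.   ] y [ 0.973  0.229 -0.003] z [ 0.229 -0.973  0.002] gap 0.565 F [-0.1  0.1 -0.7] q [-0.11  0.33  0.78  1.65 -0.24  1.26  0.94]
delta tool m [ 0.1183  0.0022 -0.0036]
turn about x -0.2
```

jog_arm --angular '[[0, 0, 0], [0, 0, 0], [0, 0, 0], [0, 0, 0], [0, 0, 0], [0, 0, 0]]' --linear '[[0.03, 0.001, -0.002], [0.03, 0, 0], [0.03, 0, 0], [0.02, 0, 0], [0.008, 0, 0], [0, 0, 0]]' --jaw '[1, 1, 1, 1, 1, 1]'

```text
t: 17.0
ee_pos: [517.1, -321.0, 70.3]
tcp_rot: [0.556, 0.438, 0.556, -0.437]
wrist_force: [-0.8, 0.3, -0.8]
finger_gap: 0.562
```

jog_arm --angular '[[0, 0, 0], [0, 0, 0], [0, 0, 0], [0, 0, 0], [0, 0, 0], [0, 0, 0], [0, 0, 0]]' --linear '[[0, 0, 0], [0, 0, 0], [0, 0, 0], [-0.03, 0, 0], [-0.05, 0, 0], [-0.05, 0, 0], [0, 0, 0]]' --jaw '[-1, -1, -1, -1, -1, -1, -1]'

```text
t: 17.88
ee_pos: [518.9, -323.1, 205.0]
tcp_rot: [0.558, 0.438, 0.552, -0.437]
wrist_force: [-0.1, 1.0, -1.0]
finger_gap: 0.995
```

```bash
python3 - <<'E'
from h import *
im,d=cams.get_image('top');W=cloud(d);print(top_of(W,(516,-323),40,60,90))
go((428,191.5,200),13.4)
E
```

```text
[ 516.8 -320.2   26.1  516.2 -317.8   75.6  366. ]
t 17.93 p [ 517.8 -322.   202.3] x [ 0.004 -0.001 -1.   ] y [0.972 0.234 0.004] z [ 0.234 -0.972  0.002] gap 1.003 F [0.4 0.5 0.6] q [-0.13  0.31  0.78  1.64 -0.23  1.28  0.93]
delta tool m [ 0.0012  0.0329 -0.5202]
turn about x 0.1
```

jog_arm --angular '[[0, 0, 0], [0, 0, 0], [0, 0, 0], [0, 0, 0], [0, 0, 0], [0, 0, 0], [0, 0, 0], [0, 0, 0], [0, 0, 0], [0, 0, 0], [0, 0, 0], [0, 0, 0]]' --linear '[[0, 0.001, -0.03], [0, 0.004, -0.055], [0, 0.004, -0.055], [0, 0.004, -0.055], [0, 0.004, -0.055], [0, 0.004, -0.055], [0, 0.004, -0.055], [0, 0.004, -0.055], [0, 0.004, -0.055], [0, 0, -0.05], [0, 0, 0], [0, 0, 0]]' --jaw '[-1, -1, -1, -1, -1, -1, -1, -1, -1, -1, -1, -1]' --grip_force 8

```text
t: 19.42
ee_pos: [426.6, 191.1, 198.9]
tcp_rot: [0.555, 0.437, 0.556, -0.438]
wrist_force: [0.5, -0.1, -0.3]
finger_gap: 1.0
```

```bash
python3 - <<'E'
from h import *
go((428,191.5,97),13.4)
E
```

```text
t 19.43 p [426.6 191.1 198.9] x [-0.002 -0.002 -1.   ] y [ 0.972  0.234 -0.002] z [ 0.234 -0.972  0.001] gap 1.0 F [ 0.5 -0.1 -0.3] q [-0.8  -0.05  0.31  1.95  0.02  1.24 -0.26]
delta tool m [ 0.1019  0.0016 -0.0002]
turn about x 0.1
```

jog_arm --angular '[[0, 0, 0], [0, 0, 0], [0, 0, 0], [0, 0, 0], [0, 0, 0], [0, 0, 0]]' --linear '[[0.03, 0.0015, 0], [0.03, 0, 0], [0.025, 0, 0], [0.017, 0, 0], [0, 0, 0], [0, 0, 0]]' --jaw '[-1, -1, -1, -1, -1, -1]'

```text
t: 20.18
ee_pos: [429.3, 192.4, 98.9]
tcp_rot: [0.556, 0.438, 0.555, -0.437]
wrist_force: [0.1, 0.2, -0.4]
finger_gap: 1.001
```

```bash
python3 - <<'E'
from h import *
im,d=cams.get_image('side')
go((428,191.5,97),13.4)
print([robot.observe()['ee_pos'].round(1) for _ in range(2)], pix('side',(428,191,77)),pix('side',(428,191,94)))
cv2.imwrite('pics/s2.png',cv2.resize(im[110:220,130:260],None,fx=5,fy=5,interpolation=2))
E
```

```text
t 20.23 p [429.4 192.6  99.1] x [ 0.002  0.001 -1.   ] y [0.972 0.234 0.002] z [ 0.234 -0.972 -0.001] gap 1.0 F [-0.   0.3 -0.2] q [-0.79  0.06  0.32  2.06 -0.02  1.02 -0.22]
delta tool m [ 0.0021 -0.0017  0.0008]
turn about x 0.1
[array([429.4, 192.6,  99.1]), array([429.4, 192.6,  99.1])] [191.57451637 167.40291918] [191.18122481 161.43033425]
```

View pics/s2.png

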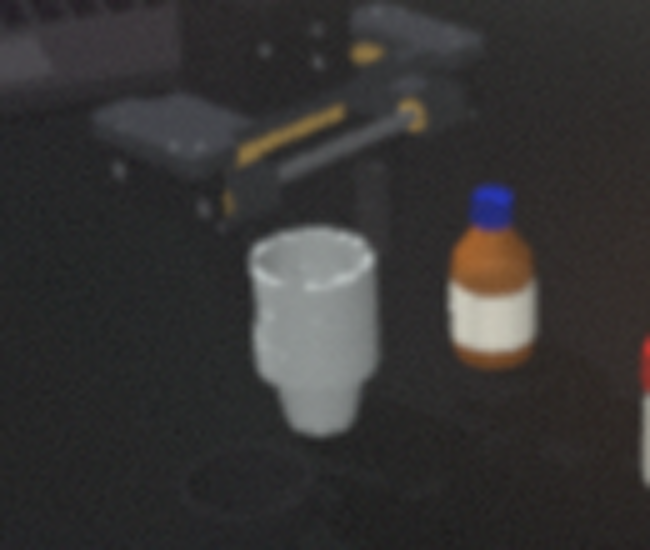

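The open fingers straddle the stack: its rim is at (312,258) in the crop, with the bands down to y≈380. The bottle is clear at (490,280). I'll go down 2 mm so the tips are at z≈78, inside the top band (74–94), and close gently.

jog_arm --angular '[[0, 0, 0], [0, 0, 0], [0, 0, 0], [0, 0, 0], [0, 0, 0], [0, 0, 0], [0, 0, 0]]' --linear '[[0.002, -0.0015, 0], [0, 0, 0], [0, 0, 0], [0, 0, 0], [0, 0, 0], [0, 0, 0], [-0.008, 0, 0]]' --jaw '[-1, 1, 1, 1, 1, 1, 1]' --grip_force 8

```text
t: 21.1
ee_pos: [426.6, 191.8, 103.8]
tcp_rot: [0.555, 0.437, 0.556, -0.438]
wrist_force: [0.2, -0.3, 0.2]
finger_gap: 0.717
```

```bash
python3 - <<'E'
from h import *
im,d=cams.get_image('side')
go((444.4,-279.3,63),13.4)
cv2.imwrite('pics/s3.png',cv2.resize(im[110:220,130:260],None,fx=5,fy=5,interpolation=2))
E
```

```text
t 21.15 p [427.5 192.3 105.2] x [ 0.001  0.001 -1.   ] y [0.972 0.234 0.001] z [ 0.234 -0.972 -0.   ] gap 0.718 F [0.4 0.2 0.5] q [-0.79  0.05  0.32  2.06 -0.02  1.03 -0.23]
delta tool m [ 0.042  -0.0941  0.4624]
turn about x 0.1
```

View pics/s3.png

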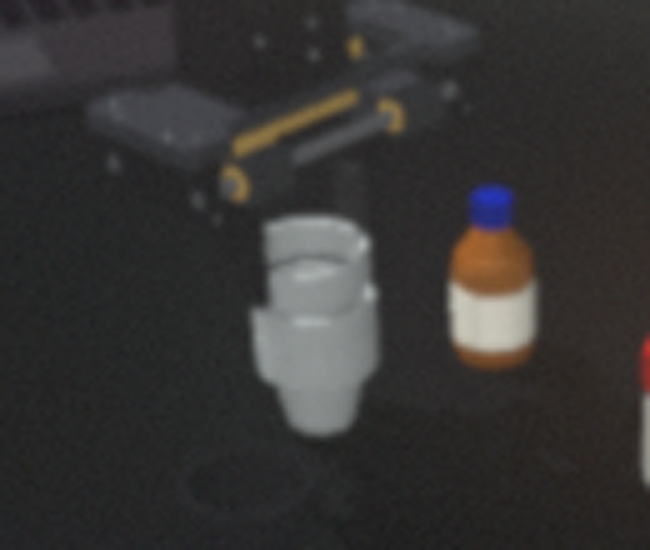

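Only the top cup has risen: its rim is at y≈225 and its taper is visible, with the middle cup's rim still at y≈310. Lifting on and carrying.

jog_arm --angular '[[0, 0, 0], [0, 0, 0], [0, 0, 0], [0, 0, 0], [0, 0, 0], [0, 0, 0], [0, 0, 0], [0, 0, 0], [0, 0, 0], [0, 0, 0], [0, 0, 0], [0, 0, 0]]' --linear '[[-0.02, 0, 0], [-0.03, 0, 0], [-0.03, 0, 0], [0, -0.005, 0.024], [0, -0.01, 0.05], [0, -0.01, 0.05], [0, -0.01, 0.05], [0, -0.01, 0.05], [0, -0.01, 0.05], [0, -0.01, 0.05], [0, -0.01, 0.05], [0, -0.01, 0.05]]' --jaw '[1, 1, 1, 1, 1, 1, 1, 1, 1, 1, 1, 1]'

```text
t: 22.65
ee_pos: [443.9, -241.6, 184.7]
tcp_rot: [0.556, 0.438, 0.555, -0.437]
wrist_force: [1.1, 0.7, -0.5]
finger_gap: 0.714
```

jog_arm --angular '[[0, 0, 0], [0, 0, 0], [0, 0, 0]]' --linear '[[0, -0.009, 0.038], [0, 0, 0], [0, 0, 0]]' --jaw '[1, 1, 1]'

```text
t: 23.02
ee_pos: [444.1, -278.2, 184.0]
tcp_rot: [0.555, 0.438, 0.556, -0.437]
wrist_force: [-0.4, -0.3, -0.6]
finger_gap: 0.719
```

```bash
python3 - <<'E'
from h import *
go((444.4,-279.3,62),13.4)
E
```

```text
t 23.02 p [ 444.1 -278.2  184. ] x [-0.     0.001 -1.   ] y [0.972 0.235 0.   ] z [ 0.235 -0.972 -0.001] gap 0.719 F [-0.4 -0.3 -0.6] q [-0.34  0.11  0.91  1.86 -0.1   1.21  0.84]
delta tool m [1.22e-01 1.00e-04 1.20e-03]
turn about x 0.2
```

jog_arm --angular '[[0, 0, 0], [0, 0, 0], [0, 0, 0], [0, 0, 0], [0, 0, 0], [0, 0, 0]]' --linear '[[0.03, 0, 0.001], [0.03, 0, 0], [0.03, 0, 0], [0.02, 0, 0], [0.0105, 0, 0], [0, 0, 0]]' --jaw '[1, 1, 1, 1, 1, 1]'

```text
t: 23.78
ee_pos: [444.2, -279.7, 63.4]
tcp_rot: [0.555, 0.437, 0.556, -0.437]
wrist_force: [-0.1, 0.1, -0.1]
finger_gap: 0.72
```

```bash
python3 - <<'E'
from h import *
im,d=cams.get_image('side')
go((444.4,-279.3,62),13.4)
cv2.imwrite('pics/s4.png',cv2.resize(im[180:340,250:430],None,fx=3.5,fy=3.5,interpolation=2))
E
```

```text
t 23.82 p [ 444.6 -280.1   64. ] x [ 0.001 -0.    -1.   ] y [0.972 0.234 0.001] z [ 0.234 -0.972  0.   ] gap 0.716 F [-0.2  0.2 -0. ] q [-0.25  0.3   0.87  1.98 -0.27  0.98  0.99]
delta tool m [ 0.002  -0.     -0.0008]
turn about x 0.2
```

View pics/s4.png

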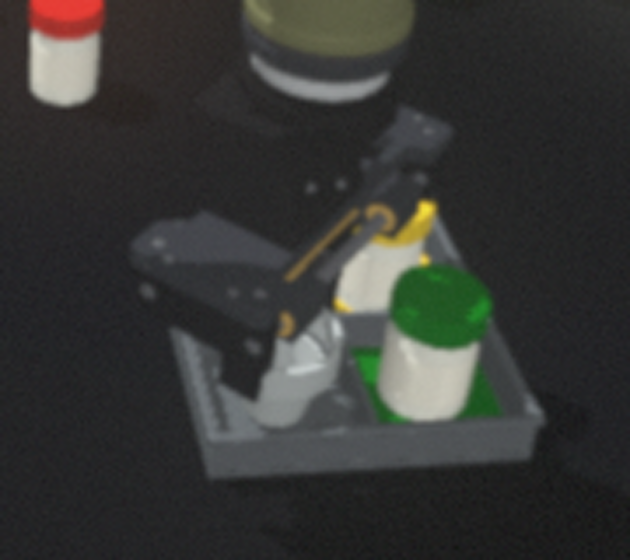

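The cup hangs in the plain bay with its body at (290,380) in the crop. The green jar at (432,350) is upright in its bay. I'll lower the last 1.5 mm and release.

jog_arm --angular '[[0, 0, 0], [0, 0, 0], [0, 0, 0], [0, 0, 0], [0, 0, 0], [0, 0, 0], [0, 0, 0], [0, 0, 0], [0, 0, 0], [0, 0, 0], [0, 0, 0]]' --linear '[[0.0015, 0, 0], [0, 0, 0], [0, 0, 0], [0, 0, 0], [0, 0, 0], [-0.02, 0, 0], [-0.05, 0, 0], [-0.05, 0, 0], [-0.05, 0, -0.05], [0, 0, -0.06], [0, 0, 0]]' --jaw '[1, 1, -1, -1, -1, -1, -1, -1, -1, -1, -1]'

```text
t: 25.2
ee_pos: [419.9, -174.9, 227.8]
tcp_rot: [0.557, 0.438, 0.557, -0.434]
wrist_force: [0.4, -0.7, 0.7]
finger_gap: 1.003
```

```bash
python3 - <<'E'
from h import *
im,d=cams.get_image('top');W=cloud(d);cv2.imwrite('pics/t5.png',im)
for n,xy,z in [('blue',(488.4,-207.7),77),('yellow',(560,-251.7),77),('green',(516,-323.3),77),('cup',(444.4,-279.3),59),('red',(552,37),72),('mid',(428,191),74),('amber',(540,196),95),('tub',(678,172),34)]:
    p=top_of(W,xy,42 if z!=77 else 38,z-5,z+5);q=p[:2]-[502.2,-265.5];a=np.radians(58.2)
    print(n,p,'tray',(np.cos(a)*q[0]+np.sin(a)*q[1]).round(1),(-np.sin(a)*q[0]+np.cos(a)*q[1]).round(1))
im,d=cams.get_image('side');cv2.imwrite('pics/s5.png',im[120:345,130:430].repeat(2,0).repeat(2,1)); state()
E
```

```text
blue [ 468.9 -218.9    7.7  467.1 -217.3   77.5    4. ] tray 22.1 52.9
yellow [ 560.2 -247.2   25.4  561.3 -246.2   76.8  285. ] tray 46.1 -39.7
green [ 516.3 -319.7   25.4  516.6 -319.6   76.5  331. ] tray -38.6 -40.5
cup [ 463.5 -275.1   21.3  465.1 -268.3   57.3   18. ] tray -28.6 27.8
red [550.9  37.5  25.5 550.8  37.5  71.8 339. ] tray 283.2 118.3
mid [427.1 192.8  31.3 426.7 192.   73.6 140. ] tray 349.9 305.3
amber [539.5 197.6  10.8 539.3 197.   94.5  65. ] tray 413.2 212.3
tub [678.6 172.1  34.1 677.6 171.4  34.3 526. ] tray 464.9 80.7
t 25.3 p [ 420.  -179.   227.3] x [ 0.002  0.001 -1.   ] y [0.972 0.235 0.002] z [ 0.235 -0.972 -0.   ] gap 0.998 F [0.4 0.1 0.2] q [-0.54 -0.17  0.81  1.95  0.13  1.31  0.47]
```

View pics/t5.png

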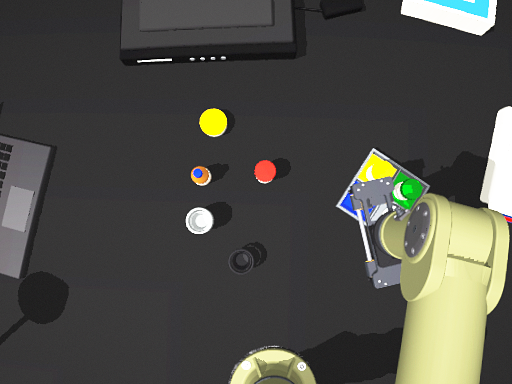

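View pics/s5.png

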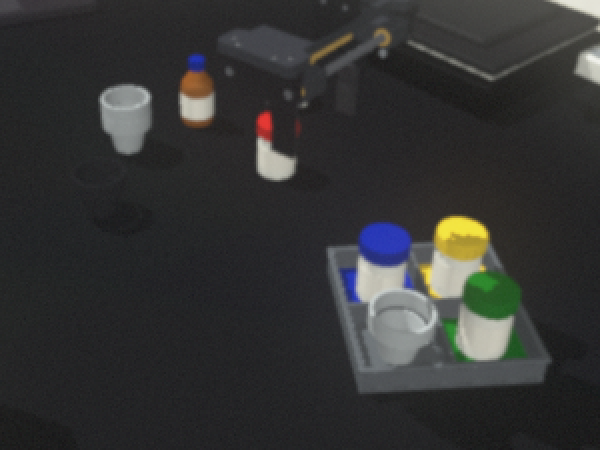

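The side view shows three upright jars and the cup in the tray, with cap pixels at (385,245), (460,238) and (490,295) and the cup at (400,325). In the top view the arm hides blue and the cup, so I'll clear it and check the numbers.

jog_arm --angular '[[0, 0, 0], [0, 0, 0], [0, 0, 0], [0, 0, 0], [0, 0, 0], [0, 0, 0], [0, 0, 0], [0, 0, 0]]' --linear '[[0, 0.01, -0.05], [0, 0.01, -0.055], [0, 0.01, -0.055], [0, 0.01, -0.055], [0, 0, -0.055], [0, 0, -0.03], [0, 0, 0], [0, 0, 0]]' --jaw '[-1, -1, -1, -1, -1, -1, -1, -1]'

```text
t: 26.3
ee_pos: [389.4, 120.5, 226.2]
tcp_rot: [0.555, 0.438, 0.555, -0.439]
wrist_force: [0.6, 0.1, 0.3]
finger_gap: 1.003
```

```bash
python3 - <<'E'
from h import *
im,d=cams.get_image('top');W=cloud(d)
for n,xy,z in [('blue',(488.4,-207.7),77),('yellow',(560,-251.7),77),('green',(516,-323.3),77),('cup',(444.4,-279.3),59)]:
    p=top_of(W,xy,42 if z!=77 else 38,z-4,z+4);q=p[:2]-[502.2,-265.5];a=np.radians(58.2)
    print(n,p,'tray',(np.cos(a)*q[0]+np.sin(a)*q[1]).round(1),(-np.sin(a)*q[0]+np.cos(a)*q[1]).round(1))
cv2.imwrite('pics/t6.png',im[130:260,310:450].repeat(4,0).repeat(4,1)); state()
E
```

```text
blue [ 488.7 -209.    25.9  488.6 -208.6   76.7  343. ] tray 40.9 41.2
yellow [ 558.8 -247.9   25.4  558.8 -246.9   76.6  317. ] tray 44.8 -38.8
green [ 516.3 -320.4   26.   516.7 -319.7   76.7  325. ] tray -39.2 -40.9
cup [ 443.7 -281.5   31.3  444.5 -281.6   58.6  132. ] tray -44.4 41.3
t 26.35 p [389.3 120.5 226.2] x [-0.    -0.001 -1.   ] y [ 0.973  0.231 -0.   ] z [ 0.231 -0.973  0.   ] gap 0.997 F [0.1 0.8 0.2] q [-0.74 -0.22  0.33  2.03  0.07  1.32 -0.21]
```

View pics/t6.png

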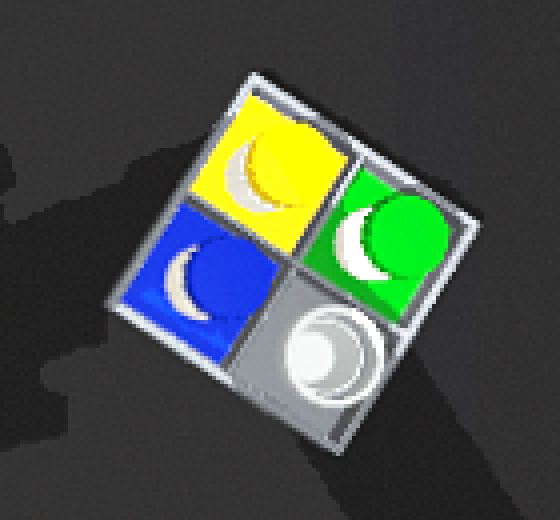

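The crop shows each item in its own bay: yellow (290,165), green (405,235), blue (230,275) and the cup (335,355). By depth all are within about 4 mm of the bay centres and at the right heights. Handing in.

```bash
python3 -c "
from rig import robot
print(robot.hand_in())"
```

```text
the job is handed in; nothing more can be done
None
```

The tray is loaded and the job is handed in at about 26 s of the 120 s. The blue, yellow and green jars stand in their own bays and the top cup, taken alone off the stack, stands in the plain bay.

- **Placement:** the last top-view depth check put all four within about 4 mm of their bay centres. Their tops were at the expected heights, about 76.7 mm for the jars and 58.6 mm for the cup, so they are upright on the floor.
- **Things left in place:** in the top view the red jar, amber bottle, tub and middle cup were within about 1 mm of their first measured positions. The lowest cup is hidden inside the stack and was only seen standing upright in the side view.
- **Checks that disagreed:**
  - The blue jar looked tilted in one side picture, but comparing its edge with the projected vertical showed it upright.
  - One top-view check of the blue jar and the cup was blocked by the arm, so I repeated it with the arm clear.

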